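# Find the concealed notch and hold the parts case open

## Robot

A 6-joint arm with a two-finger parallel gripper is mounted at the origin on a cart in front of the work surface, level with it; the furniture and walls round the work are solid. World frame = base frame: x ahead of the robot, y to its left, z up, the work surface at z = 0. Lengths are in m, angles in rad, forces in N, time in s.
With the tool pointing down it reaches from about 0.3 to 0.775 m from the base axis. Payload 14.6 kg.
Tool frame: the origin (TCP) lies between the finger pads; the fingertips stand 8 mm ahead of it and the grasp point (between the pads) lies 11 mm behind it; x points along the fingers, y is the direction in which the jaws open and shut, and the axes are right-handed (so a half turn about x gives the same grasp; the last joint's range is limited). The gripper opens to 94 mm and grips with 3 to 60 N. Pads are 16 mm wide; open, the fingers measure 119 mm over their backs; the gripper's body (75 mm by 177 mm) begins 78 mm behind the grasp point.
Start: joints at [-1.184, 0.3, 1.521, -0, 1.321, -0.067], TCP at [0.241, -0.494, 0.213] pointing down, gripper open.
Joint ranges: [-3.03, 3.03], [-0.79, 2.21], [0.23, 2.52], [-1.04, 4.18], [0, 3.07], [-2.55, 2.55]. Speed limits (rad/s): [2.22, 2.22, 2.57, 3.14, 3.14, 3.14].

## Interface

Orientations are given as [roll, pitch, yaw] about the fixed x, y, z axes, in that order (R = Rz(yaw) Ry(pitch) Rx(roll)).
In Python, from station import ctrl gives the robot as it stands.
- The arm moves only by the shell command python3 -m creep 'ROWS' [FORCE]. ROWS is a JSON object of lists of equal length, an entry for each row: "hand": the closure, from -1 (fully open) to 1 (shut); "slide": the shift along the tool's x, y, z in m, a list of three; "spin": the turn about the tool's x in degrees. A call has 1 to 12 rows; each row is the pose to reach, as a shift and turn from the pose commanded when the call began, along the tool's axes at that moment; what a row does not reach only later rows make up. A row lasts 1/12 s, in which the tool goes at most 41.7 mm and 7.16 degrees, less where a joint would pass 70% of its speed; a pose out of reach is approached as far as the arm can. A call with a gripper value outside its range is refused whole. The fingers move at their own pace and stop on an object; FORCE is the grip in N (left out, the last holds). Time passes only in rows, so rows that repeat a pose let the fingers close. It gives the time, the measured TCP pose, the force and the opening at its end, in the units of the state.
- ctrl.get_obs(): the state, without advancing time (a new reading comes with each control period).
- ctrl.camera(name): name is "side" or "top" or "wrist"; returns the picture (420x560x3 uint8, red, green, blue); there is no depth.
- ctrl.calibration(name): a dict with "K" (3x3 intrinsics, pixels), "k1" (the pictures are not rectified: a ray, as slopes to the right and down, at radius r is drawn at 1 + k1 r^2 times it, then the intrinsics apply), "R" (3x3) and "t" (3): a world point X has camera coordinates R X + t. Camera axes: x right, y down, z forward; pixel columns grow to the right and rows downward; lengths in m; the calibration is good to about 2 mm. A picture is of the moment at which its call begins: read the wrist's pose just before it. calibration takes no time and is no camera call; for the wrist camera it gives the pose at the moment of the call.
- ctrl.hand_in(): hands the job in, once; it reports no verdict.
The state is a dict: "time_s": time; "qpos": joint angles; "joint_vel": joint speeds; "tau": joint torques, N m; "ee_pos": TCP position; "eef_rot": TCP orientation; "force": force on the tool from outside, world axes, zero at the start; "moment": the same for the moment, N m; "grip_width": finger opening in m.
Only numpy, scipy, OpenCV 4.12 (cv2) and the standard library are available. Lean on these libraries where they do the work, as an engineer would, in place of code of your own. Each camera call takes 0.05 s, during which the arm holds its last target.

## Task

The parts case is kept shut by a release concealed in a notch somewhere in the raised metal bar along its front edge. Rest the tip of the shut fingers on top of that bar and feel along it until it drops into the notch, then press the key inside fully down so the lid lifts, and finish while still holding the key down. Do not grip or pry anything, keep the fingers off the lid, and leave the loose things round the case where they are.

Things in the scene. Friction and masses are not known exactly. Their poses are not given: they have to be found in the camera images.
- parts_case: low grey case fixed to the table, 280 mm wide (its y), 92 mm deep (its x); origin at the centre of its underside, +x to the rear (hinge side), +y left, z up. A raised aluminium bar with a flat top runs along its whole front edge: 24 mm wide, centre line at x = -34 mm, top 36 mm above the table. The lid starts 10 mm behind the bar (x = -12 mm), its top 24 mm above the table
- bar_left (a point): left end (+y) of the bar, on the centre line of its flat top. The notch in the bar is 44 mm long and goes right through from front to rear; its centre is anywhere within 39 mm either side of the bar's middle
- bar_right (a point): right end (-y) of the bar, on the centre line of its flat top. A thick rigid hose crosses between robot and case, over x = 0.29 to 0.40 m; its underside is only 0.55 m above the table (0.46 m left of y = 0.2 m), so the wrist and forearm must pass low beneath it, for instance with the fingers leaning 20 degrees, tips forward. A pump 0.27 m high stands right of y = -0.03 m
- release_key (a joint): sprung key (43 x 23 mm, same metal as the bar) that fills the notch up to 5 mm below the bar's top; m: 0 up, 0.005 fully down (top 10 mm below the bar's top). About 5 N starts it, about 8 N holds it fully down; let go, it comes back up and the lid shuts
- lid (a joint): hinged lid of the case, rad: 0 shut, 0.55 when the key is fully down (its front edge then stands about 30 mm higher, 53 mm above the table). It is linked to the key and moves with it
- gauge_block: loose steel gauge block, 17x44x12 mm, in front of the case near its right end, origin under its centre; leave alone
- hex_key: loose L-shaped hex key, 24x78x6 mm, in front of the case near its left end, origin under its centre; leave alone
- screwdriver: loose screwdriver, 156x22x19 mm, in front of the case, origin under its centre; leave alone
- tin: loose flat tin, 61x86x22 mm, beyond the left end of the case, origin under its centre; leave alone

How it is judged:
On the way, in this order (a step that is already met when the one before it is completed fails the run):
1. a fingertip rests on the bar of the case while feeling for the notch, before the key is pressed ((contact force between the fingers and bar_middle above 0.3 N or contact force between the fingers and parts_case above 0.3 N) and value of joint release_key below 0.001 m), for 0.2 s.
2. the fingers press the key in the notch fully down and the lid lifts (value of joint release_key above 0.004 m and value of joint lid above 0.4 rad and contact force between the fingers and release_key above 2 N), for 0.2 s.
At the end, for the whole second after the job is handed in: the fingers still press the key (more than 2 N) and it is down by more than 4 of its 5 mm, the lid stands open more than 0.4 rad without being touched, and the gauge block, hex key, screwdriver and tin are within 20 mm of where they were (all of step 2 and contact force between the fingers and lid below 2 N and distance of each of gauge_block, hex_key, screwdriver, tin from where it was at the start of the episode below 0.02 m); the arm keeps its last pose, push and grip.
It fails at once if the fingers push or pry the lid (more than 2 N) (contact force between the fingers and lid above 2 N).
It fails at once if a loose thing is lifted or pushed away (distance of any of gauge_block, hex_key, screwdriver, tin from where it was at the start of the episode above 0.02 m).
It also fails if it takes over 51 s, if anything falls off the work surface, if the arm or the gripper's body presses on something with over 40 N, if the wrist force passes 120 N, or if a joint passes its speed limit or range.

## Working session

There is one attempt and no reset: what is moved stays moved. The work goes in short steps, Python scripts to look and compute and a shell command to move; the robot and the scene stay as the last step left them, time stands still between calls to the robot, and variables do not carry over. Pictures are saved under pics/ and viewed, and the job is handed in when it is done.

```bash
ls; mkdir -p pics
python3 - <<'E'
from station import ctrl
import cv2,numpy as np
o=ctrl.get_obs()
for k,v in o.items(): print(k,np.round(v,4))
for n in ["side","top"]:
    im=ctrl.camera(n); cv2.imwrite(f"pics/{n}0.png",im[:,:,::-1])
    c=ctrl.calibration(n); print(n,{k:np.round(v,4).tolist() for k,v in c.items()})
E
```

```text
pics
time_s 0.0
qpos [-1.1836  0.3004  1.5216 -0.      1.3207 -0.0666]
joint_vel [ 0.      0.0008  0.0009  0.0014 -0.     -0.0004]
tau [-3.00000e-04 -5.31805e+01 -3.52738e+01  7.08000e-02  2.44000e-02
 -1.00000e-04]
ee_pos [ 0.241  -0.4941  0.2129]
eef_rot [-1.6208  1.5696  1.9746]
force [0.1314 0.0644 0.1421]
moment [-0.0352 -0.0053  0.0096]
grip_width 0.094
side {'K': [[443.0044, 0.0, 276.726], [0.0, 443.0044, 210.4388], [0.0, 0.0, 1.0]], 'k1': -0.084, 'R': [[-0.998, 0.0627, 0.0018], [0.0301, 0.5038, -0.8633], [-0.0551, -0.8615, -0.5047]], 't': [0.4985, -0.0664, 1.1525]}
top {'K': [[403.0798, 0.0, 285.6724], [0.0, 403.0798, 210.3561], [0.0, 0.0, 1.0]], 'k1': -0.0685, 'R': [[0.0085, -1.0, 0.0041], [-0.9905, -0.009, -0.1369], [0.1369, -0.0029, -0.9906]], 't': [0.2215, 0.5119, 0.8504]}
```

View pics/side0.png

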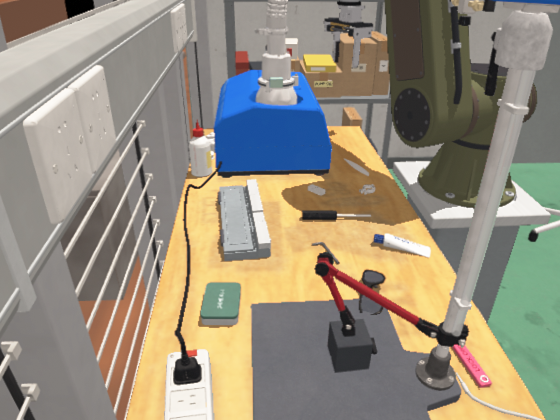

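View pics/top0.png

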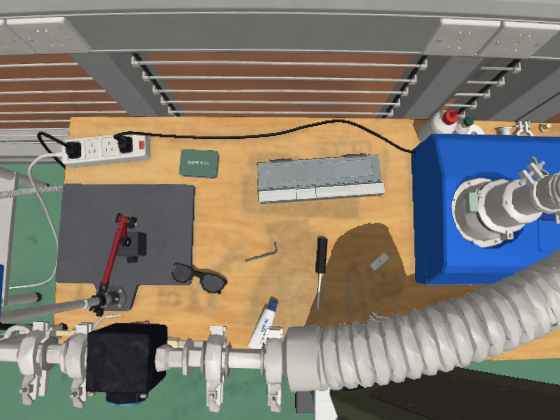

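The case is the grey strip at (257–383, 155–200) in the top view, with its pale bar along rows 183–202. The side view shows the bar at (248–268, 180–255). I'll enlarge both.

```bash
cat > h.py <<'E'
import numpy as np,cv2
from station import ctrl
def ray(c,uv):
    K=np.array(c["K"]);R=np.array(c["R"]);t=np.array(c["t"])
    p=np.array([(uv[0]-K[0,2])/K[0,0],(uv[1]-K[1,2])/K[1,1]])
    q=p.copy()
    for _ in range(30): q=p/(1+c["k1"]*(q@q))
    d=R.T@np.array([q[0],q[1],1.]); return -R.T@t,d/np.linalg.norm(d)
def onz(c,uv,z):
    o,d=ray(c,uv); return o+d*(z-o[2])/d[2]
def tri(c1,u1,c2,u2):
    o1,d1=ray(c1,u1);o2,d2=ray(c2,u2)
    s=np.linalg.lstsq(np.c_[d1,-d2],o2-o1,rcond=None)[0]
    a=o1+d1*s[0];b=o2+d2*s[1]; return (a+b)/2,np.linalg.norm(a-b)
def proj(c,X):
    K=np.array(c["K"]);R=np.array(c["R"]);t=np.array(c["t"])
    x=R@np.asarray(X)+t;q=x[:2]/x[2];q=q*(1+c["k1"]*(q@q));return K[:2,:2]@q+K[:2,2]
E
python3 - <<'E'
import cv2
a=cv2.imread("pics/top0.png")[140:220,240:400];cv2.imwrite("pics/topz.png",cv2.resize(a,None,fx=5,fy=5,interpolation=cv2.INTER_CUBIC))
a=cv2.imread("pics/side0.png")[170:270,205:285];cv2.imwrite("pics/sidez.png",cv2.resize(a,None,fx=6,fy=6,interpolation=cv2.INTER_CUBIC))
E
```

```text
(no output)
```

View pics/topz.png

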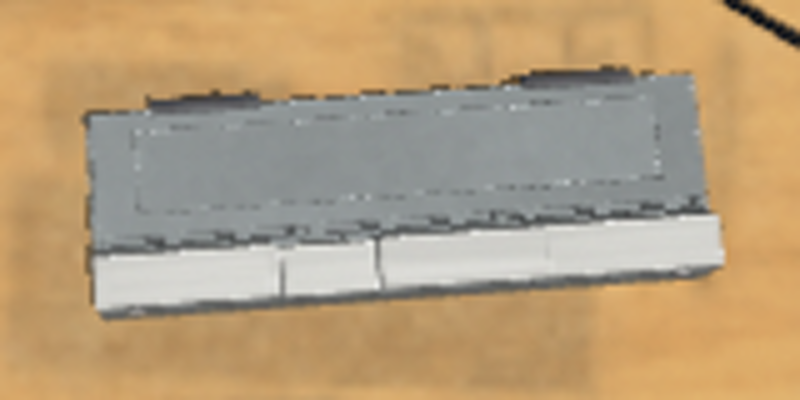

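View pics/sidez.png

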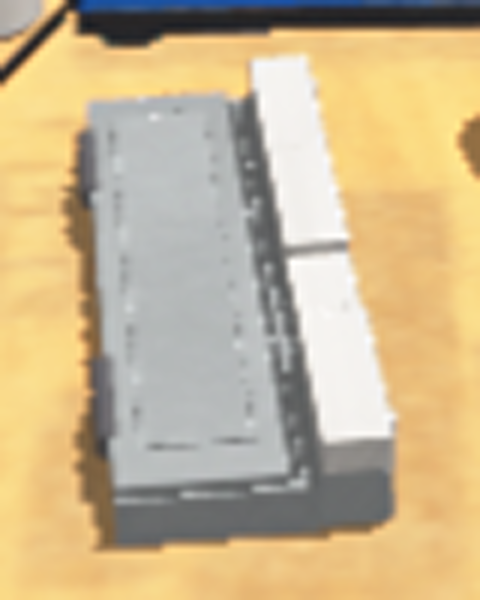

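The top zoom shows two dark seams across the bar at zoom x≈280 and 378, which is about 44 mm on the 280 mm bar. That puts the notch left of the middle. There is a faint joint line at 547. The side zoom shows one step at (315, 245). Now I'll measure.

Run:
```python
from h import *
ct=ctrl.calibration("top");cs=ctrl.calibration("side")
T=lambda x,y:(240+(x+.5)/5-.5,140+(y+.5)/5-.5)
S=lambda x,y:(205+(x+.5)/6-.5,170+(y+.5)/6-.5)
P={}
for n,uv in dict(LR=T(93,253),LF=T(97,309),RR=T(716,214),RF=T(722,265),n1r=T(282,246),n1f=T(282,296),n2r=T(377,238),n2f=T(381,288)).items():
    P[n]=onz(ct,uv,.036);print(n,P[n].round(4))
for n,uv in dict(LF=S(390,437),LR=S(321,441),RR=S(251,60),RF=S(305,57),n2r=S(290,250),n2f=S(347,244)).items():
    print("side",n,onz(cs,uv,.036).round(4))
print("tri LF",tri(ct,T(97,309),cs,S(390,437)),"LR",tri(ct,T(93,253),cs,S(321,441)))
print("tri RR",tri(ct,T(716,214),cs,S(251,60)),"RF",tri(ct,T(722,265),cs,S(305,57)))
print("n2f",tri(ct,T(381,288),cs,S(347,244)))
L=(P['LR']+P['LF'])/2;R=(P['RR']+P['RF'])/2;u=(L-R)/np.linalg.norm(L-R)
print("L",L,"R",R,"len",np.linalg.norm(L-R),"yaw",np.degrees(np.arctan2(-u[0],u[1])))
for k in('n1r','n1f','n2r','n2f'):print(k,(P[k]-(L+R)/2)@u)
```

```text
LR [0.5541 0.287  0.036 ]
LF [0.5291 0.2848 0.036 ]
RR [0.5746 0.0103 0.036 ]
RF [0.5515 0.0082 0.036 ]
n1r [0.5581 0.2036 0.036 ]
n1f [0.5357 0.2035 0.036 ]
n2r [0.5621 0.1615 0.036 ]
n2f [0.5396 0.1598 0.036 ]
side LF [0.5314 0.285  0.036 ]
side LR [0.5537 0.2859 0.036 ]
side RR [0.5753 0.0074 0.036 ]
side RF [0.5529 0.006  0.036 ]
side n2r [0.5617 0.1634 0.036 ]
side n2f [0.5409 0.1604 0.036 ]
tri LF (array([0.53028805, 0.28470283, 0.03555152]), np.float64(0.002193108376571051)) LR (array([0.55386804, 0.28700224, 0.03678242]), np.float64(0.000261890981004521))
tri RR (array([0.57474841, 0.01059857, 0.03741803]), np.float64(0.000976489054613849)) RF (array([0.55216568, 0.0083475 , 0.03693716]), np.float64(0.0016521364162392534))
n2f (array([0.54033665, 0.15969663, 0.0354628 ]), np.float64(0.0011901125475634233))
L [0.54163264 0.28593051 0.036     ] R [0.56302917 0.00928563 0.036     ] len 0.2774710795381681 yaw 4.422619767657215
n1r 0.055357489521241525
n1f 0.05697577457740819
n2r 0.013147157955386457
n2f 0.013158208110182958
```

The bar fits: length 277 mm, height 36–37 mm, yaw 4.4°. The notch runs from +13 to +57 mm from the bar's middle, so its centre is about (0.550, 0.182). Next I need the pump outline, the tool axes and a wrist view.

Run:
```python
from h import *
from scipy.spatial.transform import Rotation as Ro
o=ctrl.get_obs()
R=Ro.from_euler('xyz',o['eef_rot']).as_matrix();print(R.round(3))
ct=ctrl.calibration("top");cs=ctrl.calibration("side")
for uv in [(414,283),(413,140)]: print("pump z.27",onz(ct,uv,.27).round(3),"z0",onz(ct,uv,0).round(3))
for uv in [(216,150),(218,172),(330,170),(322,105),(228,75)]: print("side z.27",uv,onz(cs,uv,.27).round(3),"z0",onz(cs,uv,0).round(3))
for n,uv,z in [("screw",(318,305),.01),("scr2",(321,238),.01),("gauge",(378,261),.01),("hexL",(246,261),0),("hexR",(276,243),0),("hose top l",(285,345),.6),("glasses",(200,275),.02),("glue",(265,320),.02),("lampbase",(115,300),.02)]: print(n,onz(ct,uv,z).round(3))
im=ctrl.camera("wrist");cv2.imwrite("pics/w0.png",im[:,:,::-1])
c=ctrl.calibration("wrist");C=-np.array(c["R"]).T@np.array(c["t"]);print("wristcam at",C,"fwd",np.array(c["R"])[2],"in tool",R.T@(C-o['ee_pos']))
```

```text
[[-0.     0.438 -0.899]
 [ 0.001 -0.899 -0.438]
 [-1.    -0.001 -0.   ]]
pump z.27 [0.363 0.022 0.27 ] z0 [ 0.352 -0.064  0.   ]
pump z.27 [0.598 0.016 0.27 ] z0 [ 0.685 -0.074  0.   ]
side z.27 (216, 150) [0.614 0.38  0.27 ] z0 [ 0.669 -0.276  0.   ]
side z.27 (218, 172) [0.607 0.456 0.27 ] z0 [ 0.654 -0.117  0.   ]
side z.27 (330, 170) [0.457 0.459 0.27 ] z0 [ 0.344 -0.112  0.   ]
side z.27 (322, 105) [0.423 0.165 0.27 ] z0 [ 0.273 -0.72   0.   ]
side z.27 (228, 75) [ 0.612 -0.093  0.27 ] z0 [ 0.665 -1.252  0.   ]
screw [0.304 0.153 0.01 ]
scr2 [0.452 0.146 0.01 ]
gauge [0.401 0.019 0.01 ]
hexL [0.399 0.314 0.   ]
hexR [0.44  0.247 0.   ]
hose top l [0.33  0.227 0.6  ]
glasses [0.367 0.413 0.02 ]
glue [0.272 0.269 0.02 ]
lampbase [0.31  0.599 0.02 ]
wristcam at [ 0.30497104 -0.46218833  0.38538296] fwd [-0.22336518 -0.10818898 -0.9687121 ] in tool [-0.17243502 -0.00085121 -0.0714899 ]
```

View pics/w0.png

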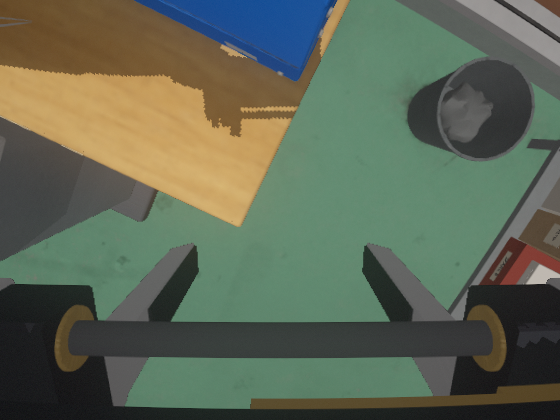

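The gripper's jaw axis currently points radially out, heading −64°. The bar runs at −85.6°, so I need about +21.6° of spin. First I'll shut the fingers and pull in a little, which also gives data for a link-geometry fit.

```bash
cat > log.py <<'E'
from h import *
import json
o=ctrl.get_obs()
open("fk.jsonl","a").write(json.dumps({k:np.array(o[k]).tolist() for k in("qpos","ee_pos","eef_rot","force","time_s")})+"\n")
print(round(float(o['time_s']),2),"q",np.round(o['qpos'],3),"p",np.round(o['ee_pos'],4),"rpy",np.round(o['eef_rot'],3),"F",np.round(o['force'],1),"w",round(float(o['grip_width']),4))
E
python3 log.py
python3 -m creep '{"hand":[1,1,1,1,1,1,1],"slide":[[0,-0.02,0],[0,-0.04,0],[0,-0.06,0],[0,-0.08,0],[0,-0.1,0],[0,-0.1,0],[0,-0.1,0]],"spin":[3,6,9,12,15,18,21.6]}' 10
python3 log.py
python3 -m creep '{"hand":[1,1,1,1,1,1],"slide":[[0.02,0,0],[0.04,0,0],[0.06,0,0],[0.08,0,0],[0.08,0,0],[0.08,0,0]],"spin":[0,0,0,0,0,0]}'
python3 log.py
```

```text
0.15 q [-1.184  0.3    1.521  0.     1.321 -0.067] p [ 0.241  -0.4942  0.213 ] rpy [-1.666  1.57   1.929] F [1.2 0.1 0.7] w 0.094
time_s: 0.73
ee_pos: [0.197, -0.4038, 0.2137]
eef_rot: [1.906, 1.57, -1.161]
force: [-0.3, -0.8, 0.7]
grip_width: 0.0506
0.73 q [-1.198  0.073  1.79   0.     1.278  0.298] p [ 0.197  -0.4038  0.2137] rpy [ 1.906  1.57  -1.161] F [-0.3 -0.8  0.7] w 0.0506
time_s: 1.23
ee_pos: [0.1972, -0.4042, 0.1333]
eef_rot: [-1.268, 1.569, 1.951]
force: [-0.0, 0.3, 0.2]
grip_width: 0.0105
1.23 q [-1.198  0.168  1.884 -0.     1.091  0.296] p [ 0.1972 -0.4042  0.1333] rpy [-1.268  1.569  1.951] F [-0.   0.3  0.2] w 0.0105
```

```bash
python3 -m creep '{"hand":[1,1,1,1,1],"slide":[[0,-0.03,0],[0,-0.06,0],[0,-0.075,0],[0,-0.075,0],[0,-0.075,0]],"spin":[0,0,0,0,0]}'
python3 log.py
cat > fit.py <<'E'
from h import *
import json
D=[json.loads(l) for l in open("fk.jsonl")]
D=[d for d in D if abs(sum(np.array(d["qpos"])[[1,2,4]])-np.pi)<.01]
def fit(e):
    A=[];b=[]
    for d in D:
        q=d["qpos"];x,y,z=d["ee_pos"];s2,c2=np.sin(q[1]),np.cos(q[1]);s,c=np.sin(q[1]+q[2]),np.cos(q[1]+q[2])
        A+= [[1,0,s2,s,c],[0,1,c2,c,-s]];b+=[np.sqrt(x*x+y*y-e*e),z]
    return np.array(A),np.array(b)
e=np.mean([ -d["ee_pos"][0]*np.sin(d["qpos"][0])+d["ee_pos"][1]*np.cos(d["qpos"][0]) for d in D]);print("e",e)
A,b=fit(e);x,res,rk,sv=np.linalg.lstsq(A,b,rcond=None);print("a1,c,L1,A,B",x.round(4),"sv",sv.round(4),"res",(A@x-b).round(4))
E
python3 fit.py
```

```text
time_s: 1.65
ee_pos: [0.1919, -0.3305, 0.1349]
eef_rot: [1.906, 1.568, -1.158]
force: [0.7, 0.1, -0.3]
grip_width: 0.0004
1.65 q [-1.141  0.011  2.053 -0.     1.075  0.353] p [ 0.1919 -0.3305  0.1349] rpy [ 1.906  1.568 -1.158] F [ 0.7  0.1 -0.3] w 0.0004
e 0.03659845942535162
a1,c,L1,A,B [ 0.0009 -0.0371  0.4205  0.4474  0.0417] sv [3.4524 2.8242 0.2712 0.154  0.084 ] res [-0.0002  0.0001  0.0002 -0.0001  0.0003  0.     -0.0003 -0.    ]
```

Run:
```python
from h import *
for n in("side","top"):
    c=ctrl.calibration(n);print(n,(-np.array(c["R"]).T@np.array(c["t"])).round(3))
    im=ctrl.camera(n);cv2.imwrite(f"pics/{n}1.png",im[:,:,::-1])
cs=ctrl.calibration("side");o,d=ray(cs,(410,115))
# intersect ray with plane perpendicular... vertical plane containing axis direction
for s in(0,.05,.1,.15,.2):
    p=np.array([.93,.37])*s
    k=((p-o[:2])@d[:2])/(d[:2]@d[:2]);X=o+k*d;print(s,X.round(3),np.linalg.norm(X[:2]-p).round(3))
```

```text
side [0.563 0.995 0.523]
top [0.389 0.229 0.912]
0 [ 0.158 -0.061  0.173] 0.169
0.05 [ 0.17  -0.029  0.184] 0.132
0.1 [0.182 0.003 0.194] 0.096
0.15 [0.194 0.034 0.205] 0.059
0.2 [0.207 0.066 0.215] 0.022
```

View pics/side1.png

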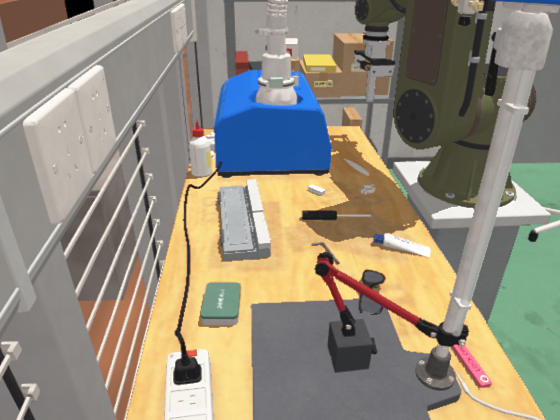

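View pics/top1.png

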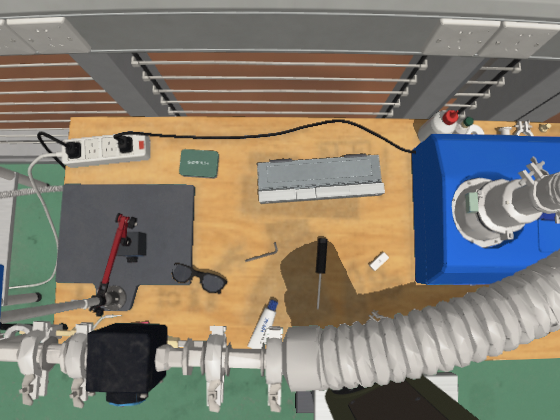

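The side view shows the shoulder casing at about (412, 115), and the hanging wrist and gripper at (378, 10–90). I'll use those to estimate wrist and shoulder height, then work out forearm height under the hose.

```bash
cat > ik.py <<'E'
from h import *
from scipy.optimize import fsolve
a1,c0,L1,A,B=0.0009,-0.0371,0.4205,0.4474,0.0417;e=.0366
def ik(r,z):
    f=lambda q:[a1+L1*np.sin(q[0])+A*np.sin(q[0]+q[1])+B*np.cos(q[0]+q[1])-r,c0+L1*np.cos(q[0])+A*np.cos(q[0]+q[1])-B*np.sin(q[0]+q[1])-z]
    return fsolve(f,[.3,1.5])
def show(x,y,z,h):
    r=np.sqrt(x*x+y*y-e*e);q=ik(r,z);s=q.sum()
    j1=np.arctan2(y,x)-np.arcsin(e/np.hypot(x,y))
    E=np.array([a1+L1*np.sin(q[0]),h+L1*np.cos(q[0])]);E2=E+B*np.array([np.cos(s),-np.sin(s)]);W=E2+A*np.array([np.sin(s),np.cos(s)])
    print("tcp",(x,y,z),"q",q.round(3),"j1",j1.round(3),"j5",(np.pi-s).round(3),"elbow",E.round(3),E2.round(3),"wrist",W.round(3))
    for X in(.29,.345,.40):
        rr=X/np.cos(j1)
        t=(rr-E2[0])/(W[0]-E2[0]); print("   x",X,"forearm line z",(E2[1]+t*(W[1]-E2[1])).round(3), "t",t.round(2))
E
python3 - <<'E'
from ik import *
cs=ctrl.calibration("side");o,d=ray(cs,(378,8))
p=np.array([.192,-.3305]);k=((p-o[:2])@d[:2])/(d[:2]@d[:2]);print("wrist",(o+k*d).round(3))
for z in(.13,.2,.3,.38,.4,.45): print(z,proj(cs,[.192,-.3305,z]).round(0))
for h in(.2,.25,.3):
    for z in(.034,.06): show(.55,.182,z,h)
E
```

```text
wrist [ 0.192 -0.331  0.4  ]
0.13 [369. 101.]
0.2 [371.  78.]
0.3 [375.  44.]
0.38 [377.  16.]
0.4 [378.   8.]
0.45 [380. -11.]
tcp (0.55, 0.182, 0.034) q [0.572 1.585] j1 0.256 j5 0.984 elbow [0.229 0.553] [0.206 0.519] wrist [0.578 0.271]
   x 0.29 forearm line z 0.456 t 0.25
   x 0.345 forearm line z 0.418 t 0.41
   x 0.4 forearm line z 0.381 t 0.56
tcp (0.55, 0.182, 0.06) q [0.535 1.573] j1 0.256 j5 1.034 elbow [0.215 0.562] [0.194 0.526] wrist [0.578 0.297]
   x 0.29 forearm line z 0.463 t 0.28
   x 0.345 forearm line z 0.429 t 0.42
   x 0.4 forearm line z 0.395 t 0.57
tcp (0.55, 0.182, 0.034) q [0.572 1.585] j1 0.256 j5 0.984 elbow [0.229 0.603] [0.206 0.569] wrist [0.578 0.321]
   x 0.29 forearm line z 0.506 t 0.25
   x 0.345 forearm line z 0.468 t 0.41
   x 0.4 forearm line z 0.431 t 0.56
tcp (0.55, 0.182, 0.06) q [0.535 1.573] j1 0.256 j5 1.034 elbow [0.215 0.612] [0.194 0.576] wrist [0.578 0.347]
   x 0.29 forearm line z 0.513 t 0.28
   x 0.345 forearm line z 0.479 t 0.42
   x 0.4 forearm line z 0.445 t 0.57
tcp (0.55, 0.182, 0.034) q [0.572 1.585] j1 0.256 j5 0.984 elbow [0.229 0.653] [0.206 0.619] wrist [0.578 0.371]
   x 0.29 forearm line z 0.556 t 0.25
   x 0.345 forearm line z 0.518 t 0.41
   x 0.4 forearm line z 0.481 t 0.56
tcp (0.55, 0.182, 0.06) q [0.535 1.573] j1 0.256 j5 1.034 elbow [0.215 0.662] [0.194 0.626] wrist [0.578 0.397]
   x 0.29 forearm line z 0.563 t 0.28
   x 0.345 forearm line z 0.529 t 0.42
   x 0.4 forearm line z 0.495 t 0.57
```

```bash
cat > sl.py <<'E'
import sys
from h import *
from scipy.spatial.transform import Rotation as Ro
o=ctrl.get_obs();R=Ro.from_euler('xyz',o['eef_rot']).as_matrix();p=np.array(o['ee_pos'])
print("pos",p.round(4),"y head",np.degrees(np.arctan2(R[1,1],R[0,1])).round(2))
for a in sys.argv[1:]:
    print(a,(R.T@(np.array(eval(a))-p)).round(4))
E
python3 sl.py "(.235,-.23,.165)" "(.278,-.12,.165)" "(.297,-.05,.165)" "(.31,.05,.165)"
python3 - <<'E'
from ik import *
for h in(.23,.26):
    show(.30,-.05,.165,h);show(.31,.05,.165,h)
ct=ctrl.calibration("top");print([onz(ct,(455,240),z).round(3) for z in (.27,.35)],onz(ct,(540,300),.6))
E
```

```text
pos [ 0.1918 -0.3309  0.1343] y head -85.61
(.235,-.23,.165) [-0.0308 -0.0972 -0.0508]
(.278,-.12,.165) [-0.031  -0.2036 -0.1021]
(.297,-.05,.165) [-0.0311 -0.272  -0.1264]
(.31,.05,.165) [-0.0312 -0.3707 -0.147 ]
tcp (0.3, -0.05, 0.165) q [-0.235  2.191] j1 -0.286 j5 1.185 elbow [-0.097  0.639] [-0.113  0.6  ] wrist [0.302 0.432]
   x 0.29 forearm line z 0.432 t 1.0
   x 0.345 forearm line z 0.409 t 1.14
   x 0.4 forearm line z 0.385 t 1.28
tcp (0.31, 0.05, 0.165) q [-0.207  2.17 ] j1 0.043 j5 1.179 elbow [-0.086  0.641] [-0.102  0.603] wrist [0.312 0.432]
   x 0.29 forearm line z 0.441 t 0.95
   x 0.345 forearm line z 0.418 t 1.08
   x 0.4 forearm line z 0.396 t 1.21
tcp (0.3, -0.05, 0.165) q [-0.235  2.191] j1 -0.286 j5 1.185 elbow [-0.097  0.669] [-0.113  0.63 ] wrist [0.302 0.462]
   x 0.29 forearm line z 0.462 t 1.0
   x 0.345 forearm line z 0.439 t 1.14
   x 0.4 forearm line z 0.415 t 1.28
tcp (0.31, 0.05, 0.165) q [-0.207  2.17 ] j1 0.043 j5 1.179 elbow [-0.086  0.671] [-0.102  0.633] wrist [0.312 0.462]
   x 0.29 forearm line z 0.471 t 0.95
   x 0.345 forearm line z 0.448 t 1.08
   x 0.4 forearm line z 0.426 t 1.21
[array([ 0.432, -0.047,  0.27 ]), array([ 0.426, -0.013,  0.35 ])] [0.3626903  0.02768712 0.6       ]
```

```bash
python3 -m creep '{"hand":[1,1,1,1,1,1,1,1,1,1,1,1],"slide":[[-0.01,-0.02,-0.01],[-0.02,-0.045,-0.024],[-0.031,-0.072,-0.038],[-0.031,-0.097,-0.051],[-0.031,-0.124,-0.064],[-0.031,-0.15,-0.077],[-0.031,-0.177,-0.09],[-0.031,-0.204,-0.102],[-0.031,-0.227,-0.111],[-0.031,-0.25,-0.12],[-0.031,-0.272,-0.127],[-0.031,-0.272,-0.127]],"spin":[0,0,0,0,0,0,0,0,0,0,0,0]}'
python3 log.py
python3 - <<'E'
from h import *
for n in("side","top"):
    im=ctrl.camera(n);cv2.imwrite(f"pics/{n}2.png",im[:,:,::-1])
E
```

```text
time_s: 2.75
ee_pos: [0.2984, -0.0467, 0.1649]
eef_rot: [-2.639, 1.57, 0.582]
force: [0.0, 0.0, 0.3]
grip_width: 0.0002
2.75 q [-2.770e-01 -2.370e-01  2.193e+00  1.000e-03  1.185e+00  1.214e+00] p [ 0.2984 -0.0467  0.1649] rpy [-2.639  1.57   0.582] F [0.  0.  0.3] w 0.0002
```

View pics/side2.png

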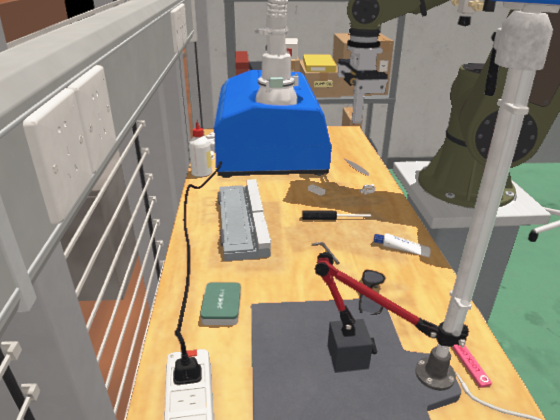

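View pics/top2.png

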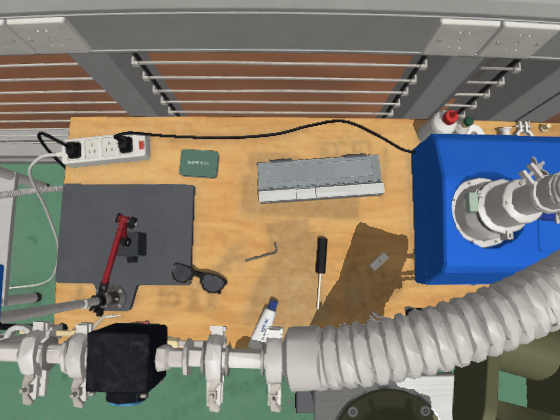

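Side view: the gripper hangs at (362, 60–125). The round wrist (joint 5) hub is centred near (365, 8) and the forearm runs off to the upper right. The way past the pump was clear. I'll zoom in to measure hub and forearm thickness.

Run:
```python
from h import *
a=cv2.imread("pics/side2.png")[0:150,300:500];cv2.imwrite("pics/side2z.png",cv2.resize(a,None,fx=4,fy=4,interpolation=cv2.INTER_CUBIC))
cs=ctrl.calibration("side")
for z in(.157,.25,.3,.35,.4,.42,.44,.46,.48): print(z,proj(cs,[.298,-.047,z]).round(0),proj(cs,[.298,.02,z]).round(0))
```

```text
0.157 [356. 124.] [363. 133.]
0.25 [360.  86.] [366.  94.]
0.3 [362.  65.] [369.  72.]
0.35 [363.  43.] [371.  49.]
0.4 [365.  20.] [373.  24.]
0.42 [366.  11.] [374.  14.]
0.44 [367.   1.] [375.   4.]
0.46 [368.  -8.] [376.  -6.]
0.48 [369. -18.] [377. -16.]
```

View pics/side2z.png

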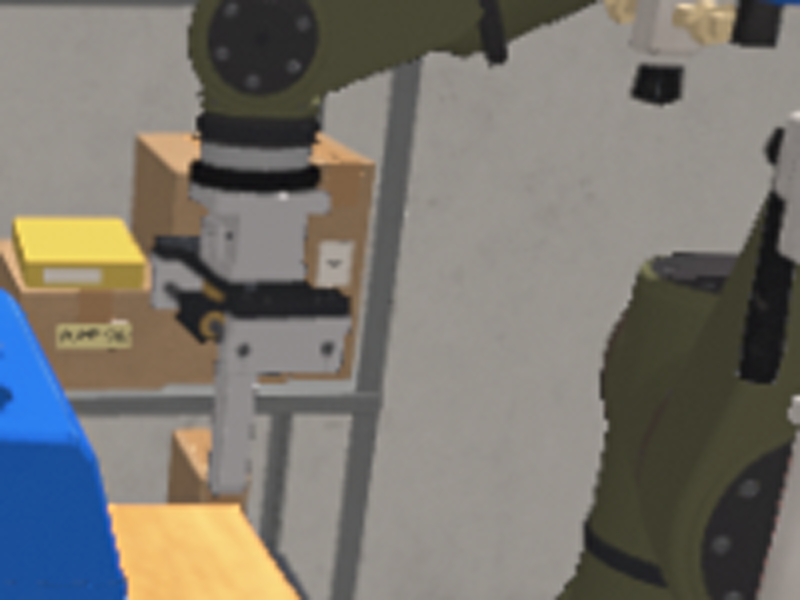

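The hub centre gives wrist z ≈ 0.425, so the wrist sits about 0.26 m above the TCP, and the hub radius is about 45 mm. Upright, the forearm top would be about 0.50 m at x = 0.345, so it passes under the 0.55 m hose if TCP z stays low. The next leg goes left, down, then forward.

```bash
python3 sl.py "(.30,.04,.155)" "(.31,.10,.13)" "(.35,.135,.07)" "(.45,.143,.07)"
python3 - <<'E'
from ik import *
for p in [(.30,.04,.155),(.31,.1,.13),(.35,.135,.07),(.45,.143,.07),(.551,.143,.06)]: show(*p,.223)
E
```

```text
pos [ 0.2979 -0.0488  0.1648] y head -85.49
(.30,.04,.155) [ 0.0097 -0.0883 -0.0091]
(.31,.10,.13) [ 0.0347 -0.1474 -0.0238]
(.35,.135,.07) [ 0.0947 -0.1791 -0.0664]
(.45,.143,.07) [ 0.0947 -0.1792 -0.1667]
tcp (0.3, 0.04, 0.155) q [-0.224  2.208] j1 0.011 j5 1.157 elbow [-0.093  0.633] [-0.109  0.595] wrist [0.3   0.415]
   x 0.29 forearm line z 0.42 t 0.97
   x 0.345 forearm line z 0.396 t 1.11
   x 0.4 forearm line z 0.371 t 1.24
tcp (0.31, 0.1, 0.13) q [-0.12   2.189] j1 0.199 j5 1.073 elbow [-0.049  0.64 ] [-0.069  0.604] wrist [0.324 0.39 ]
   x 0.29 forearm line z 0.405 t 0.93
   x 0.345 forearm line z 0.375 t 1.07
   x 0.4 forearm line z 0.344 t 1.21
tcp (0.35, 0.135, 0.07) q [0.114 2.127] j1 0.27 j5 0.9 elbow [0.049 0.641] [0.023 0.608] wrist [0.373 0.33 ]
   x 0.29 forearm line z 0.388 t 0.79
   x 0.345 forearm line z 0.342 t 0.96
   x 0.4 forearm line z 0.297 t 1.12
tcp (0.45, 0.143, 0.07) q [0.312 1.876] j1 0.23 j5 0.953 elbow [0.13  0.623] [0.106 0.589] wrist [0.471 0.33 ]
   x 0.29 forearm line z 0.453 t 0.53
   x 0.345 forearm line z 0.413 t 0.68
   x 0.4 forearm line z 0.373 t 0.84
tcp (0.551, 0.143, 0.06) q [0.515 1.604] j1 0.19 j5 1.022 elbow [0.208 0.589] [0.186 0.553] wrist [0.568 0.32 ]
   x 0.29 forearm line z 0.487 t 0.29
   x 0.345 forearm line z 0.453 t 0.43
   x 0.4 forearm line z 0.418 t 0.58
```

```bash
python3 -m creep '{"hand":[1,1,1,1,1,1,1,1,1,1,1],"slide":[[0,-0.02,-0.002],[0.003,-0.045,-0.005],[0.01,-0.07,-0.008],[0.015,-0.095,-0.011],[0.022,-0.12,-0.016],[0.035,-0.147,-0.024],[0.055,-0.16,-0.038],[0.075,-0.17,-0.052],[0.095,-0.179,-0.066],[0.095,-0.179,-0.066],[0.095,-0.179,-0.066]],"spin":[0,0,0,0,0,0,0,0,0,0,0]}'
python3 log.py; python3 fit.py
python3 - <<'E'
from h import *
print(np.round(ctrl.get_obs()['tau'],2))
for n in("side","top","wrist"):
    im=ctrl.camera(n);cv2.imwrite(f"pics/{n}3.png",im[:,:,::-1])
E
```

```text
time_s: 3.77
ee_pos: [0.3494, 0.1339, 0.0688]
eef_rot: [0.226, 1.568, -2.84]
force: [-0.0, 1.0, 0.1]
grip_width: 0.0006
3.77 q [ 0.268  0.116  2.129 -0.     0.9    1.763] p [0.3494 0.1339 0.0688] rpy [ 0.226  1.568 -2.84 ] F [-0.   1.   0.1] w 0.0006
e 0.03661495937769536
a1,c,L1,A,B [ 0.     -0.0387  0.4228  0.4481  0.0421] sv [4.2194 3.4555 0.3955 0.2436 0.2002] res [ 0.0001  0.0001 -0.     -0.      0.0002 -0.     -0.0008 -0.      0.0003
  0.      0.0003  0.    ]
[ 6.300e-01 -3.066e+01 -2.719e+01  3.000e-02 -5.300e-01  1.100e-01]
```

View pics/side3.png

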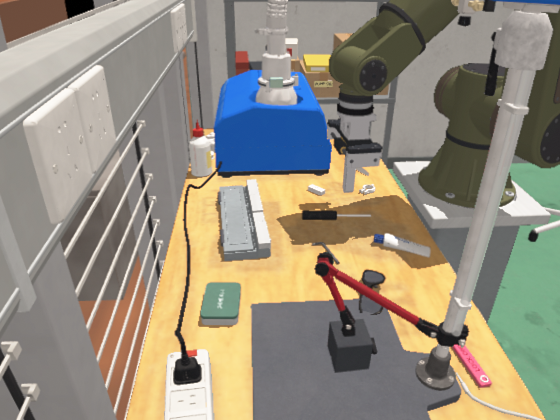

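View pics/top3.png

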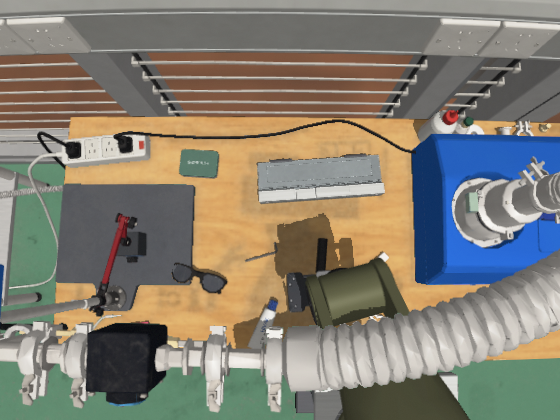

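The side view shows the whole forearm, about 100 mm thick, with the gripper at (355–375, 140–190) in front of the screwdriver. The top view shows the wrist at (290–405, 265–325), emerging beneath the hose. The links fit as modelled. I'll go forward under the hose at z ≈ 0.065.

```bash
python3 sl.py "(.46,.143,.064)" "(.551,.143,.06)"
python3 -m creep '{"hand":[1,1,1,1,1,1,1],"slide":[[0,0,-0.02],[0.002,0,-0.045],[0.004,0,-0.07],[0.005,0,-0.09],[0.005,0,-0.11],[0.005,0,-0.11],[0.005,0,-0.11]],"spin":[0,0,0,0,0,0,0]}'
python3 log.py; python3 sl.py "(.505,.143,.06)" "(.551,.143,.06)";python3 - <<'E'
from h import *
print(np.round(ctrl.get_obs()['tau'],2))
for n in("side","top"):
    im=ctrl.camera(n);cv2.imwrite(f"pics/{n}4.png",im[:,:,::-1])
E
```

```text
pos [0.3497 0.1341 0.0704] y head -85.67
(.46,.143,.064) [ 0.0066 -0.0006 -0.1107]
(.551,.143,.06) [ 0.0107  0.0063 -0.2014]
time_s: 4.5
ee_pos: [0.4593, 0.1427, 0.0653]
eef_rot: [-3.009, 1.57, 0.209]
force: [-0.8, -0.0, -0.1]
grip_width: 0.0002
4.5 q [ 0.225  0.335  1.858 -0.     0.948  1.72 ] p [0.4593 0.1427 0.0653] rpy [-3.009  1.57   0.209] F [-0.8 -0.  -0.1] w 0.0002
pos [0.4593 0.1427 0.0653] y head -85.65
(.505,.143,.06) [ 0.0054  0.0031 -0.0455]
(.551,.143,.06) [ 0.0054  0.0066 -0.0914]
[-4.200e-01 -4.725e+01 -3.053e+01 -1.000e-02 -1.100e-01 -5.000e-02]
```

View pics/side4.png

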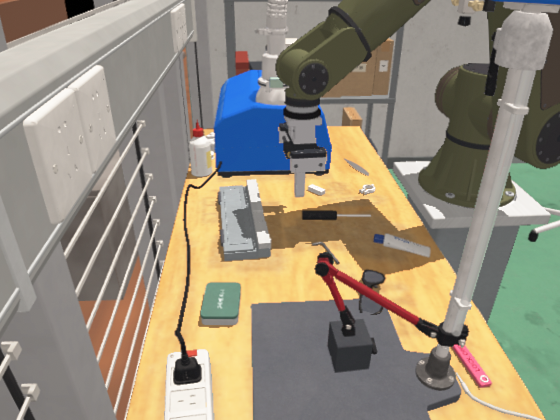

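View pics/top4.png

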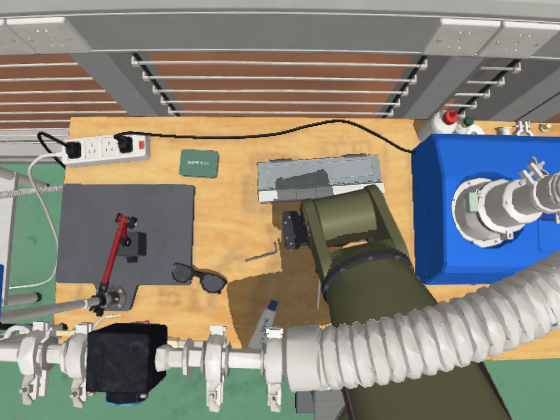

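Clear so far. The side view shows the fingers at (299, 195) just ahead of the bar. The top view shows the forearm passing beneath the hose. I'll continue to above the bar.

```bash
python3 -m creep '{"hand":[1,1,1,1,1,1,1,1],"slide":[[0,0.001,-0.015],[0.002,0.002,-0.032],[0.004,0.004,-0.05],[0.005,0.005,-0.065],[0.005,0.006,-0.08],[0.005,0.007,-0.091],[0.005,0.007,-0.091],[0.005,0.007,-0.091]],"spin":[0,0,0,0,0,0,0,0]}'
python3 log.py; python3 fit.py
python3 - <<'E'
from h import *
print(np.round(ctrl.get_obs()['tau'],2))
for n in("side","wrist"):
    im=ctrl.camera(n);cv2.imwrite(f"pics/{n}5.png",im[:,:,::-1])
a=cv2.imread("pics/side5.png")[60:260,190:390];cv2.imwrite("pics/side5z.png",cv2.resize(a,None,fx=3,fy=3,interpolation=cv2.INTER_CUBIC))
E
```

```text
time_s: 5.27
ee_pos: [0.5496, 0.1431, 0.0596]
eef_rot: [-0.069, 1.571, -3.134]
force: [-0.3, -0.9, -0.9]
grip_width: 0.0003
5.27 q [0.19  0.51  1.612 0.    1.02  1.684] p [0.5496 0.1431 0.0596] rpy [-0.069  1.571 -3.134] F [-0.3 -0.9 -0.9] w 0.0003
e 0.03661191605046597
a1,c,L1,A,B [-1.000e-04 -4.070e-02  4.239e-01  4.478e-01  4.120e-02] sv [4.8679 3.9901 0.475  0.2812 0.2798] res [ 0.0002  0.     -0.      0.      0.0004 -0.     -0.0008 -0.      0.
  0.      0.0007 -0.     -0.0005 -0.     -0.0001  0.    ]
[-4.200e-01 -5.905e+01 -3.149e+01 -1.000e-02 -7.000e-02 -3.000e-02]
```

View pics/side5z.png

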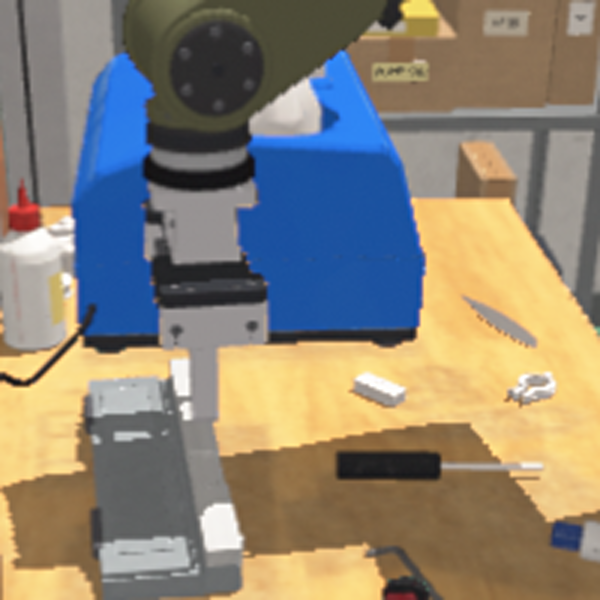

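View pics/wrist5.png

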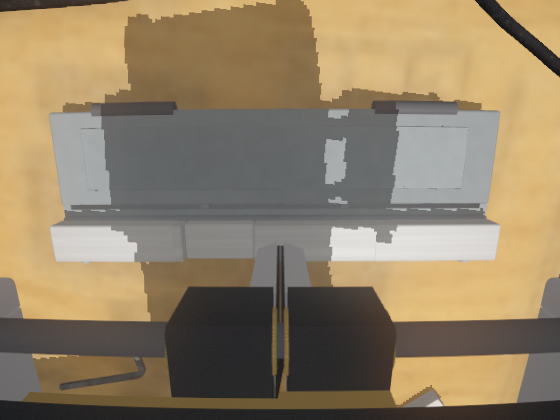

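The wrist view shows the bar at rows 222–260 with its ends at columns 53 and 497. The notch seams are at columns 186 and 253, and the fingertip is at (280, 247), just right of the notch. I'll measure from this view as a cross-check.

Run:
```python
from h import *
a=cv2.imread("pics/wrist5.png")[205:285,40:320];cv2.imwrite("pics/w5z.png",cv2.resize(a,None,fx=2.8,fy=2.8,interpolation=cv2.INTER_CUBIC))
cw=ctrl.calibration("wrist")
o=ctrl.get_obs();print(o['ee_pos'])
P={k:onz(cw,v,.036) for k,v in dict(LR=(53,224),LF=(55,262),RR=(496,222),RF=(497,260),n1r=(184,224),n1f=(186,260),n2r=(253,222),n2f=(254,259)).items()}
for k in P:print(k,P[k].round(4))
L=(P['LR']+P['LF'])/2;R=(P['RR']+P['RF'])/2;u=(L-R)/np.linalg.norm(L-R);M=(L+R)/2
print("mid",M,"len",np.linalg.norm(L-R),"yaw",np.degrees(np.arctan2(-u[0],u[1])))
for k in('n1r','n1f','n2r','n2f'):print(k,(P[k]-M)@u)
v=np.array([u[1],-u[0],0]);print("tcp along",(o['ee_pos']-M)@u,"across",(o['ee_pos']-M)@v)
for p in [(0,0)]: pass
print("tip proj",proj(cw,np.array(o['ee_pos'])-[0,0,.008]))
```

```text
[0.54933236 0.14323129 0.05965688]
LR [0.553  0.2854 0.036 ]
LF [0.5276 0.2866 0.036 ]
RR [0.5757 0.0121 0.036 ]
RF [0.551  0.0052 0.036 ]
n1r [0.5596 0.203  0.036 ]
n1f [0.5363 0.2017 0.036 ]
n2r [0.5641 0.1613 0.036 ]
n2f [0.5404 0.1594 0.036 ]
mid [0.55180894 0.14731752 0.036     ] len 0.27823495543564075 yaw 4.74285890895158
n1r 0.05486413526491584
n1f 0.055435338437781104
n2r 0.01295999370822651
n2f 0.012943600632618938
tcp along -0.0038674637072029774 across -0.0028059612180010825
tip proj [281.13939016 256.77522888]
```

View pics/w5z.png

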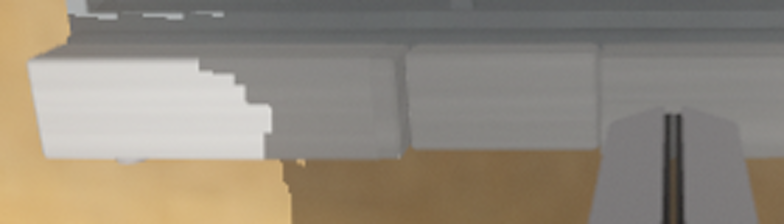

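The key is visibly recessed between the seams. Both measurements agree: notch from +13 to +56 mm, centre about +34.5 mm. The tip is at −4 mm along the bar and 3 mm in front of its centre line. I'll lower it in small steps to touch.

```bash
python3 -m creep '{"hand":[1,1,1,1,1,1],"slide":[[0.004,0,-0.001],[0.008,0,-0.002],[0.011,0,-0.002],[0.013,0,-0.002],[0.013,0,-0.002],[0.013,0,-0.002]],"spin":[0,0,0,0,0,0]}'
python3 log.py
python3 -m creep '{"hand":[1,1,1,1],"slide":[[0.0005,0,0],[0.001,0,0],[0.0015,0,0],[0.0015,0,0]],"spin":[0,0,0,0]}'
python3 log.py
```

```text
time_s: 5.87
ee_pos: [0.5521, 0.1434, 0.0463]
eef_rot: [0.045, 1.57, -3.02]
force: [0.0, -0.9, -0.8]
grip_width: 0.0005
5.87 q [0.19  0.534 1.611 0.    0.997 1.684] p [0.5521 0.1434 0.0463] rpy [ 0.045  1.57  -3.02 ] F [ 0.  -0.9 -0.8] w 0.0005
time_s: 6.2
ee_pos: [0.5523, 0.1434, 0.0449]
eef_rot: [-0.85, 1.571, 2.369]
force: [-0.1, 0.5, 0.7]
grip_width: 0.0008
6.2 q [0.19  0.536 1.612 0.    0.994 1.684] p [0.5523 0.1434 0.0449] rpy [-0.85   1.571  2.369] F [-0.1  0.5  0.7] w 0.0008
```

```bash
python3 -m creep '{"hand":[1,1,1,1],"slide":[[0.0004,0,0],[0.0008,0,0],[0.0008,0,0],[0.0008,0,0]],"spin":[0,0,0,0]}'
python3 log.py
python3 -m creep '{"hand":[1,1,1,1],"slide":[[0.0004,0,0],[0.0008,0,0],[0.0008,0,0],[0.0008,0,0]],"spin":[0,0,0,0]}'
python3 log.py
```

```text
time_s: 6.53
ee_pos: [0.5523, 0.1434, 0.0442]
eef_rot: [-1.909, 1.571, 1.31]
force: [0.2, 0.2, -0.4]
grip_width: 0.0006
6.53 q [0.19  0.537 1.612 0.    0.992 1.684] p [0.5523 0.1434 0.0442] rpy [-1.909  1.571  1.31 ] F [ 0.2  0.2 -0.4] w 0.0006
time_s: 6.87
ee_pos: [0.5523, 0.1434, 0.0441]
eef_rot: [3.091, 1.571, 0.026]
force: [-4.8, -1.1, 8.9]
grip_width: 0.0003
6.87 q [ 0.19   0.537  1.612 -0.     0.992  1.684] p [0.5523 0.1434 0.0441] rpy [3.091 1.571 0.026] F [-4.8 -1.1  8.9] w 0.0003
```

Contact: Fz ≈ 9 N at TCP z = 0.0441, so the bar top is at about 36 mm. I'll hold a moment, then feel along the bar to the left (tool −y).

```bash
python3 -m creep '{"hand":[1,1,1,1,1,1,1,1],"slide":[[0,0,0],[0,0,0],[0,-0.002,0],[0,-0.005,0],[0,-0.008,0],[0,-0.012,0],[0,-0.016,0],[0,-0.016,0]],"spin":[0,0,0,0,0,0,0,0]}'
python3 log.py
python3 -m creep '{"hand":[1,1,1,1,1],"slide":[[0,-0.003,0],[0,-0.006,0],[0,-0.009,0],[0,-0.009,0],[0,-0.009,0]],"spin":[0,0,0,0,0]}'
python3 log.py
```

```text
time_s: 7.53
ee_pos: [0.5516, 0.1595, 0.0441]
eef_rot: [2.928, 1.569, -0.137]
force: [-0.4, -0.3, 5.3]
grip_width: 0.0003
7.53 q [ 2.180e-01  5.430e-01  1.602e+00 -1.000e-03  9.950e-01  1.712e+00] p [0.5516 0.1595 0.0441] rpy [ 2.928  1.569 -0.137] F [-0.4 -0.3  5.3] w 0.0003
time_s: 7.95
ee_pos: [0.5502, 0.1686, 0.0432]
eef_rot: [-0.15, 1.57, 3.068]
force: [-0.3, -0.1, -0.3]
grip_width: 0.0007
7.95 q [0.234 0.548 1.598 0.    0.997 1.727] p [0.5502 0.1686 0.0432] rpy [-0.15   1.57   3.068] F [-0.3 -0.1 -0.3] w 0.0007
```

The tip dropped. Force fell from 5 N to 0 and z went below the bar level at y ≈ 0.1686, about 21 mm left of the bar's middle and just inside the notch's right edge. I'll go on to the notch centre, then press.

```bash
python3 -m creep '{"hand":[1,1,1,1,1,1],"slide":[[0,-0.003,0],[0,-0.006,0],[0,-0.009,0],[0,-0.012,0],[0,-0.012,0],[0,-0.012,0]],"spin":[0,0,0,0,0,0]}'
python3 log.py
python3 -m creep '{"hand":[1,1,1,1,1,1],"slide":[[0.001,0,0],[0.002,0,0],[0.003,0,0],[0.0038,0,0],[0.0038,0,0],[0.0038,0,0]],"spin":[0,0,0,0,0,0]}'
python3 log.py
```

```text
time_s: 8.45
ee_pos: [0.5494, 0.1805, 0.0433]
eef_rot: [0.826, 1.571, -2.238]
force: [-0.5, 1.1, -0.6]
grip_width: 0.0005
8.45 q [ 0.254  0.553  1.589 -0.     1.     1.748] p [0.5494 0.1805 0.0433] rpy [ 0.826  1.571 -2.238] F [-0.5  1.1 -0.6] w 0.0005
time_s: 8.95
ee_pos: [0.5494, 0.1803, 0.0395]
eef_rot: [-0.744, 1.571, 2.474]
force: [-0.0, -0.4, -0.7]
grip_width: 0.0007
8.95 q [0.254 0.558 1.591 0.    0.993 1.748] p [0.5494 0.1803 0.0395] rpy [-0.744  1.571  2.474] F [-0.  -0.4 -0.7] w 0.0007
```

```bash
python3 -m creep '{"hand":[1,1,1,1],"slide":[[0.0005,0,0],[0.0015,0,0],[0.002,0,0],[0.002,0,0]],"spin":[0,0,0,0]}'
python3 log.py
python3 -m creep '{"hand":[1,1,1,1,1],"slide":[[0.001,0,0],[0.002,0,0],[0.003,0,0],[0.003,0,0],[0.003,0,0]],"spin":[0,0,0,0,0]}'
python3 log.py
```

```text
time_s: 9.28
ee_pos: [0.5495, 0.1803, 0.0379]
eef_rot: [3.026, 1.571, -0.039]
force: [-3.1, -1.7, 6.0]
grip_width: 0.0005
9.28 q [ 0.254  0.561  1.591 -0.     0.989  1.748] p [0.5495 0.1803 0.0379] rpy [ 3.026  1.571 -0.039] F [-3.1 -1.7  6. ] w 0.0005
time_s: 9.7
ee_pos: [0.5495, 0.1803, 0.035]
eef_rot: [-3.134, 1.571, 0.084]
force: [-2.0, -0.6, 6.9]
grip_width: 0.0004
9.7 q [ 0.254  0.565  1.593 -0.     0.984  1.748] p [0.5495 0.1803 0.035 ] rpy [-3.134  1.571  0.084] F [-2.  -0.6  6.9] w 0.0004
```

```bash
python3 -m creep '{"hand":[1,1,1,1,1,1],"slide":[[0.0005,0,0],[0.001,0,0],[0.0014,0,0],[0.0014,0,0],[0.0014,0,0],[0.0014,0,0]],"spin":[0,0,0,0,0,0]}'
python3 log.py
python3 - <<'E'
from h import *
for n in("side","wrist","top"):
    im=ctrl.camera(n);cv2.imwrite(f"pics/{n}6.png",im[:,:,::-1])
a=cv2.imread("pics/side6.png")[60:260,190:390];cv2.imwrite("pics/side6z.png",cv2.resize(a,None,fx=3,fy=3,interpolation=cv2.INTER_CUBIC))
E
```

```text
time_s: 10.2
ee_pos: [0.5496, 0.1803, 0.0342]
eef_rot: [-3.09, 1.57, 0.129]
force: [-5.5, -1.6, 12.1]
grip_width: 0.0006
10.2 q [ 0.254  0.566  1.593 -0.     0.982  1.748] p [0.5496 0.1803 0.0342] rpy [-3.09   1.57   0.129] F [-5.5 -1.6 12.1] w 0.0006
```

View pics/side6z.png

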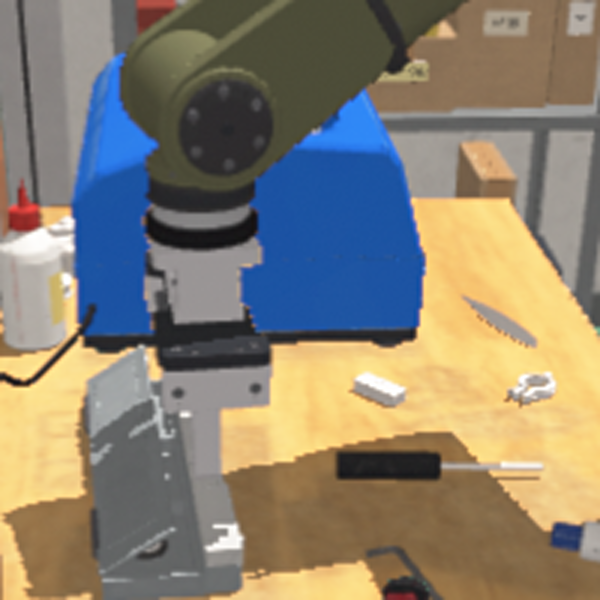

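View pics/wrist6.png

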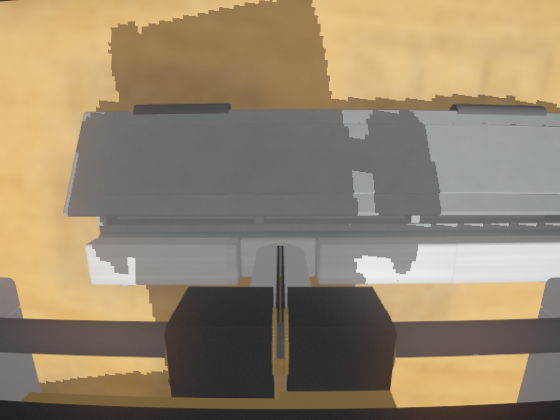

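View pics/top6.png

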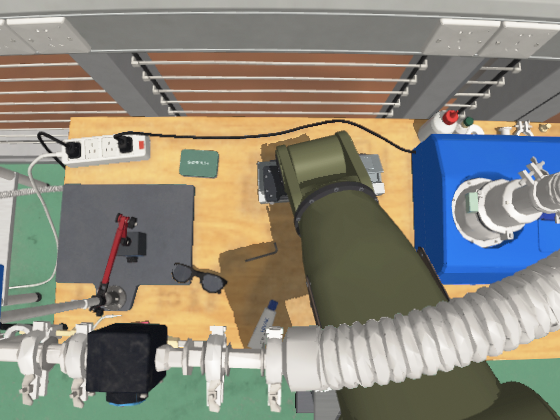

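The lid stands well open in the side zoom, with its front edge at (145, 350), clear of the fingers. The wrist view shows the tip centred in the notch, between seams at columns 240 and 317. Fz ≈ 12 N, above the 8 N needed to hold the key, so it is at its stop. I'll press slightly further for margin, hold, and check it is steady.

```bash
python3 -m creep '{"hand":[1,1,1,1,1,1,1,1],"slide":[[0.0003,0,0],[0.0003,0,0],[0.0003,0,0],[0.0003,0,0],[0.0003,0,0],[0.0003,0,0],[0.0003,0,0],[0.0003,0,0]],"spin":[0,0,0,0,0,0,0,0]}'
python3 log.py
python3 - <<'E'
from h import *
im=ctrl.camera("side");cv2.imwrite("pics/side7.png",im[:,:,::-1])
d=cv2.absdiff(cv2.imread("pics/side0.png"),cv2.imread("pics/side7.png")).max(2)
cs=ctrl.calibration("side")
# loose things: compare colours with the first picture near tin and the screwdriver, gauge, hex
for n,(x0,y0,x1,y1) in dict(tin=(195,275,245,330),screw=(300,205,375,225),gauge=(304,182,328,196),hex=(310,238,342,266)).items(): print(n,"changed px",int((d[y0:y1,x0:x1]>60).sum()),"of",(y1-y0)*(x1-x0))
a=cv2.imread("pics/side7.png")[150:330,190:390];b=cv2.imread("pics/side0.png")[150:330,190:390]
cv2.imwrite("pics/cmp.png",cv2.resize(np.hstack([b,a]),None,fx=2,fy=2))
print(np.round(ctrl.get_obs()['force'],1),np.round(ctrl.get_obs()['ee_pos'],4))
E
```

```text
time_s: 11.02
ee_pos: [0.5496, 0.1803, 0.0341]
eef_rot: [-3.103, 1.57, 0.115]
force: [-6.3, -2.1, 16.1]
grip_width: 0.0004
11.02 q [ 0.254  0.566  1.593 -0.     0.982  1.748] p [0.5496 0.1803 0.0341] rpy [-3.103  1.57   0.115] F [-6.3 -2.1 16.1] w 0.0004
tin changed px 0 of 2750
screw changed px 689 of 1500
gauge changed px 250 of 336
hex changed px 503 of 896
[-6.3 -2.5 15. ] [0.5496 0.1803 0.0341]
```

View pics/cmp.png

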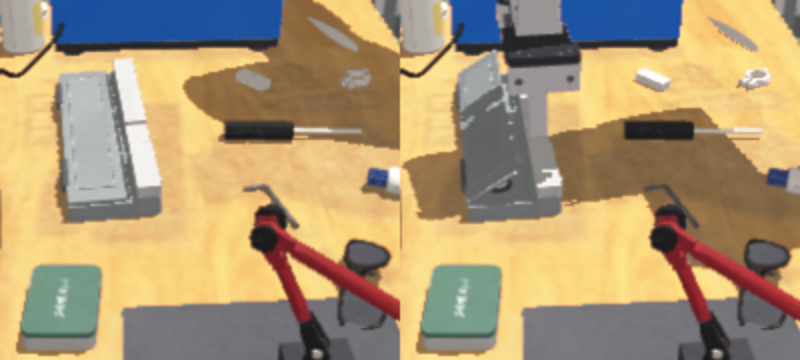

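Side by side, the tin, screwdriver, gauge block and hex key sit at the same pixels as at the start. The counted pixel changes are the arm's shadow moving across them. The lid is open and the press is steady at about 15 N, so I'm handing in.

Run:
```python
from station import ctrl
import numpy as np
print(ctrl.hand_in());o=ctrl.get_obs();print(o['time_s'],np.round(o['ee_pos'],4),np.round(o['force'],1))
```

```text
the job is handed in; nothing more can be done
None
the job is handed in; nothing more can be done
```

I pressed the release key fully down, the lid lifted, and I handed in at about 11 s with the shut fingers still holding the key. The hand-in gave no verdict.

**What I did:** I located the bar and its notch in the cameras and brought the upright gripper in low beneath the hose. The tip rested on the bar at about 9 N and slid left. It dropped into the notch about 21 mm left of the bar's middle, and I pressed the key at the notch centre.

**Last checks:**
- **Key:** the tip was at its stop, with the TCP at z = 0.0341 m (0.034 m is fully down). It pressed steadily at 15–16 N, against about 8 N needed to hold the key. I had no direct reading of the key joint.
- **Lid:** it stands open and clear of the fingers in the side view. I judged this from the picture and did not measure its angle.
- **Loose things:** the tin, screwdriver, gauge block and hex key look unmoved by eye against the first side picture. The automatic pixel check did flag changes at the last three, which I put down to the arm's shadow. Only the tin showed none.
- **Measurements:** the bar came out 277–278 mm long instead of 280 mm. The top and wrist cameras agreed on the notch to about 1 mm.

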